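# Zero the ring jig, close it and hold it pinned shut

## Task

Check the height of the ring in the hinged jig: take the red-knobbed pin from its black stand and, with the lid still open, push the recessed blue zero button all the way in with the pin's tip. Then swing the lid down onto the ring, put the pin down through the lid's hole into the base, and press the pin down so that its collar shuts the lid fully against the spring under the ring. Finish while still holding the pin and pressing the lid shut; do not let go, and do not push the other things on the desk about.

Things in the scene. Friction and masses are not known exactly. Their poses are not given: they have to be found in the camera images.
- jig: Grey jig base, fixed, 36 mm high. Origin on the desk under the ring's nest; x runs from the pin hole to the hinge (away from the robot), y to its left. Spans x -75..75, y -130..50 mm; the lid covers y -35..35, two hinge ears (to 54 mm up) stand at x 50, y +-43. The flat right part carries a dark readout panel and the zero button. A sprung anvil in the round nest holds the ring.
- lid (a joint): Lid hinge, rad: 0 shut, 0.7 to 1.0 at the start, limit 1.25; the front rises as it opens, the outer face then looks up and back. Friction (0.11 N m) holds it where it is left; a light push straight down on the outer face closes it. Let down, it rests on the ring at 0.06; the sprung anvil (8 to 11 N) keeps it there: shutting it takes about 5 N down at its hole, and it springs up again if let go.
- lid_hinge (a point): Middle of the lid's hinge axis (parallel to the jig's y), half-way in the lid's thickness; 45 mm above the desk, at x 50 mm of the jig. Lid: aluminium plate 122 mm long from this axis to its front edge, 70 wide, 10 thick, 0.15 kg; a small black lip in front, a rubber bar below that bears on the ring.
- lid_hole (a point): Centre of the pin hole at the lid's outer (upper) face: through hole of 10.7 mm with chamfered mouth, 100 mm from the hinge axis, on the lid's middle line; 50 mm above the desk when the lid is shut.
- base_hole (a point): Centre of the mouth of the upright pin hole in the base's top face, 36 mm above the desk, 50 mm along -x of the jig from its origin: through hole of 10.5 mm with chamfered mouth; right under the lid's hole when shut.
- button_top (a point): Centre of the top of the blue zero button, 12 mm across, facing up at the bottom of a 14.5 mm round recess, 5 mm below the base's top face, at x -45, y -100 mm of the jig.
- zero_button (a joint): Travel of the zero button, m: 0 out, 0.003 fully in (spring 1.4 N at first, 4 N fully in); springs back.
- anvil (a joint): Travel of the sprung anvil under the ring, m: 0 up, about 0.0026 when the lid is fully shut on the ring.
- ring_center (a point): Centre of the loose gold-coloured bearing cage ring in the nest, 31 mm across, 9 mm high, standing 5 mm above the base's top face.
- pin_stand: Black block 56 x 56 x 50 mm fixed to the desk, with an upright 12 mm hole in its middle where the pin stands. Origin at the centre of its underside.
- pin_knob (a point): Centre of the loose pin's red round knob, 16 mm across, 34 tall (17 mm up and down from here), to be gripped from above. Below it a steel collar 22 mm across, 4 thick (underside 21 mm below here, resting on the stand), then a straight shank 8 mm across, 42 long, tapered to 4.4 mm at its tip 63 mm below here. 0.06 to 0.1 kg, upright in its stand.
- pin_tip (a point): Tip of the pin's shank, on its axis; the pin's z axis points from the tip to the knob.
- mouse: Bystander: black computer mouse, 104 x 58 x 37 mm, origin under its centre. Leave alone.
- micrometer: Bystander: micrometer, 46 x 140 x 14 mm, lying flat, origin under its centre. Leave alone.
- screwdriver: Bystander: small red screwdriver, 143 x 11 mm, lying flat, origin under its centre. Leave alone.
- marker: Bystander: red and white marker, 112 x 16 mm, lying flat, origin under its centre. Leave alone.

How it is judged:
By the outcome, as a careful person would: the job done as asked, in the order asked, and still so for the second after the job is handed in, while the arm keeps its last pose, push and grip.
It also fails if it takes over 61 s, if anything falls off the work surface, if the arm or the gripper's body presses on something with over 40 N, if the wrist force passes 120 N, or if a joint passes its speed limit or range.

## Robot

A 6-joint arm with a two-finger parallel gripper is mounted at the origin on a cart in front of the work surface, level with it; the furniture and walls round the work are solid. World frame = base frame: x ahead of the robot, y to its left, z up, the work surface at z = 0. Lengths are in m, angles in rad, forces in N, time in s.
With the tool pointing down it reaches from about 0.375 to 0.9 m from the base axis. Payload 3.1 kg.
Tool frame: the origin (TCP) lies at the very end of the fingers, on their centre line; the grasp point (between the pads) lies 19 mm behind it; z points along the fingers, y is the direction in which the jaws open and shut (so a half turn about z gives the same grasp; the last joint's range is limited). The gripper opens to 85 mm and grips with 20 to 120 N. Pads are 22 mm wide; open, the fingers measure 114 mm over their backs; the gripper's body (76 mm by 85 mm) begins 54 mm behind the grasp point. The pads swing forward as they close: fully open they stand 13 mm farther back than shut.
Start: joints at [0.987, 0.527, 1.433, -0, 1.181, -0.178], TCP at [0.247, 0.574, 0.231] pointing down, gripper open.
Joint ranges: [-3.08, 3.08], [-0.75, 2.2], [0.22, 2.44], [-1.43, 4.57], [0, 2.65], [-2.85, 2.85]. Speed limits (rad/s): [2.79, 2.79, 3.14, 3.14, 3.14, 3.14].

## Interface

Orientations are given as a unit quaternion [x, y, z, w].
In Python, from station import manip gives the robot as it stands.
- The arm moves only by the tool send_rows, never from a script. Its argument "motion" is a list of rows, each an object with "gripper": the finger opening in mm, from 0 to 85.4; "travel": the shift along the tool's x, y, z in mm, a list of three; "rotation": the turn, a rotation vector about the tool's x, y, z in degrees, a list of three. In form: [{"gripper": gripper, "travel": [x, y, z], "rotation": [ax, ay, az]}, ...]. A call has 1 to 12 rows; each row shifts and turns the commanded pose from where the row before left it, along the tool's axes as they then stand; what a row does not reach is not made up. A row lasts 1/12 s, in which the tool goes at most 41.7 mm and 7.16 degrees, less where a joint would pass 70% of its speed; a pose out of reach is approached as far as the arm can. A call is refused whole if a number of a shift passes 41.7 or a number of a turn 7.16, either way. A call with a gripper value outside its range is refused whole. The fingers move at their own pace and stop on an object; "newtons" is the grip in N (left out, the last holds). Time passes only in rows, so rows that do not move let the fingers close. It gives the time, the measured TCP pose, the force and the opening at its end, in the units of the state.
- manip.sense(): the state, without advancing time (a new reading comes with each control period).
- manip.snapshot(name): name is "scene" or "top" or "wrist"; returns the picture (480x640x3 uint8, red, green, blue); there is no depth.
- manip.calibration(name): a dict with "fx", "fy", "cx", "cy" (pixels), "cam_to_world" (4x4, takes a point from camera to world coordinates). Camera axes: x right, y down, z forward; pixel columns grow to the right and rows downward; lengths in m; the calibration is good to about 2 mm. A picture is of the moment at which its call begins: read the wrist's pose just before it. calibration takes no time and is no camera call; for the wrist camera it gives the pose at the moment of the call.
- manip.sign_off(): hands the job in, once; it reports no verdict.
The state is a dict: "t": time; "q": joint angles; "qd": joint speeds; "tau": joint torques, N m; "tcp_pos": TCP position; "tool_rot": TCP orientation; "force": force on the tool from outside, world axes, zero at the start; "ft_torque": the same for the moment, N m; "finger_gap": opening from 0.0 (shut) to 1.0 (fully open).
Only numpy, scipy, OpenCV 4.12 (cv2) and the standard library are available. Lean on these libraries where they do the work, as an engineer would, in place of code of your own. Each camera call takes 0.05 s, during which the arm holds its last target. There are 200 camera calls.

## Working session

There is one attempt and no reset: what is moved stays moved. The work goes in short steps, Python scripts to look and compute and a tool call to move; the robot and the scene stay as the last step left them, time stands still between calls to the robot, and variables do not carry over. Pictures are saved under pics/ and viewed, about 8 in all and at most 12, crops included, and the job is handed in when it is done.

Besides the shell and the picture viewer there is one more tool, called after "Emit:" by a JSON object that holds its "op" and its "data", one argument or row to a line. send_rows: Moves the arm, as the interface text tells. Its arguments: {"type":"object","properties":{"motion":{"type":"array","items":{"type":"object","properties":{"gripper":{"type":"number"},"travel":{"type":"array","items":{"type":"number"}},"rotation":{"type":"array","items":{"type":"number"}}}}},"newtons":{"type":"number"}},"required":["motion"]}

```bash
mkdir -p pics; ls; python3 - <<'E'
from station import manip
import cv2,numpy as np
s=manip.sense();print({k:np.round(v,3).tolist() for k,v in s.items()})
for n in("scene","top"):
    im=manip.snapshot(n);cv2.imwrite(f"pics/{n}0.png",im[:,:,::-1])
    c=manip.calibration(n);print(n,c["fx"],c["fy"],c["cx"],c["cy"],np.round(c["cam_to_world"],4).tolist())
E
```

```text
pics
{'t': 0.0, 'q': [0.986, 0.528, 1.434, 0.0, 1.181, -0.178], 'qd': [0.001, 0.0, -0.0, -0.001, -0.0, -0.002], 'tau': [-0.001, -44.235, -17.802, -0.0, 0.009, 0.0], 'tcp_pos': [0.246, 0.574, 0.23], 'tool_rot': [0.202, 0.979, -0.001, -0.0], 'force': [0.493, -0.005, 0.416], 'ft_torque': [-0.01, -0.021, -0.037], 'finger_gap': 0.998}
scene 543.2555330742484 543.2555330742484 311.39047757163706 230.2689107863654 [[0.872, -0.297, 0.3891, 0.0417], [-0.4894, -0.5132, 0.7051, -0.9207], [-0.0097, -0.8053, -0.5928, 0.8347], [0.0, 0.0, 0.0, 1.0]]
top 570.6453961897286 570.6453961897286 323.0459473946967 229.11815477072142 [[0.0176, -0.9923, 0.1224, 0.3592], [-0.9996, -0.0201, -0.0194, -0.0131], [0.0217, -0.122, -0.9923, 1.4361], [0.0, 0.0, 0.0, 1.0]]
```

View pics/top0.png

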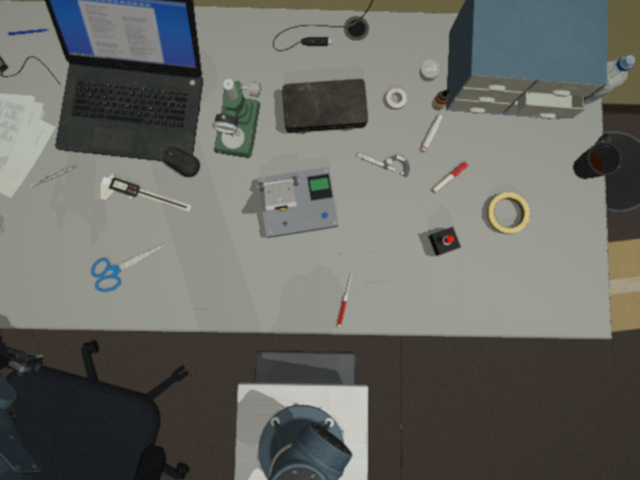

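View pics/scene0.png

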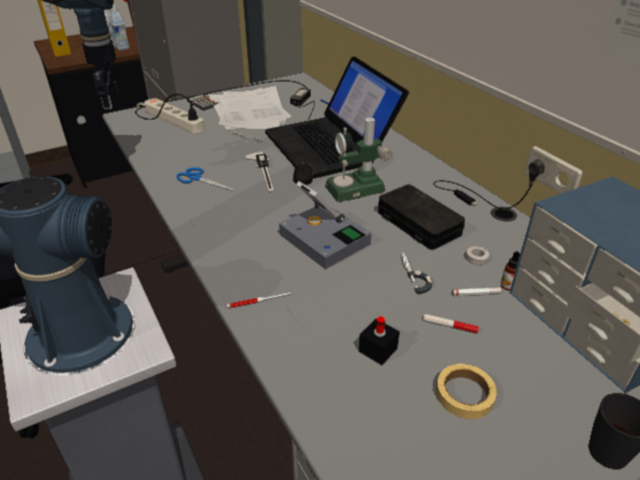

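The top view shows the jig near (298,203), its blue button near (325,215) and the pin stand near (445,240). The scene view shows the knob at (380,325) and the open lid at (320,200). Next I'll measure these by colour.

```bash
cat > h.py <<'E'
from station import manip
import cv2,numpy as np
from scipy.spatial.transform import Rotation as R
def ray(c,u,v):
    T=np.array(c["cam_to_world"]);d=T[:3,:3]@np.array([(u-c["cx"])/c["fx"],(v-c["cy"])/c["fy"],1]);return T[:3,3],d
def plane(c,u,v,z):
    o,d=ray(c,u,v);return o+d*(z-o[2])/d[2]
def tri(rs):
    A=0;b=0
    for o,d in rs:
        d=d/np.linalg.norm(d);P=np.eye(3)-np.outer(d,d);A=A+P;b=b+P@o
    return np.linalg.solve(A,b)
def proj(c,p):
    T=np.linalg.inv(np.array(c["cam_to_world"]));q=T[:3,:3]@p+T[:3,3];return c["fx"]*q[0]/q[2]+c["cx"],c["fy"]*q[1]/q[2]+c["cy"]
def mask(im,kind):
    h=cv2.cvtColor(im,cv2.COLOR_RGB2HSV).astype(int);H,S,V=h[...,0],h[...,1],h[...,2]
    if kind=="red":return ((H<8)|(H>172))&(S>150)&(V>80)
    if kind=="blue":return (H>100)&(H<125)&(S>130)&(V>70)
    if kind=="gold":return (H>12)&(H<30)&(S>90)&(V>80)
    if kind=="green":return (H>45)&(H<75)&(S>120)&(V>60)
def blobs(m,box=(0,0,640,480),amin=6):
    x0,y0,x1,y1=box;k=np.zeros(m.shape,np.uint8);k[y0:y1,x0:x1]=m[y0:y1,x0:x1]
    n,_,st,ce=cv2.connectedComponentsWithStats(k);return [(ce[i].round(1).tolist(),st[i].tolist()) for i in range(1,n) if st[i][4]>=amin]
def st():
    s=manip.sense();r=R.from_quat(s["tool_rot"]).as_matrix();print("t",round(s["t"],2),"tcp",np.round(s["tcp_pos"],4),"tx",r[:,0].round(3),"tz",r[:,2].round(3),"F",np.round(s["force"],2),"gap",round(s["finger_gap"]*85.4,1));return s,r
E
python3 - <<'E'
from h import *
ct,cs=manip.calibration("top"),manip.calibration("scene")
it=cv2.imread("pics/top0.png")[:,:,::-1].copy();is_=cv2.imread("pics/scene0.png")[:,:,::-1].copy()
print("top",blobs(mask(it,"red"),(425,220,465,260)),blobs(mask(it,"blue"),(250,160,345,245),3),blobs(mask(it,"gold"),(250,160,345,245),2))
print("scn",blobs(mask(is_,"red"),(360,305,400,360)),blobs(mask(is_,"blue"),(275,180,375,270),3),blobs(mask(is_,"gold"),(275,180,375,270),2))
cv2.imwrite("pics/j.png",np.hstack([cv2.resize(it[155:255,240:350,::-1],None,fx=3.6,fy=3.6,interpolation=2),cv2.resize(is_[175:275,270:380,::-1],None,fx=3.6,fy=3.6,interpolation=2)]))
E
```

```text
top [([449.6, 238.5], [445, 235, 9, 8, 51])] [([324.1, 215.3], [322, 213, 5, 5, 18])] [([282.4, 208.2], [279, 207, 7, 3, 15])]
scn [([380.1, 324.2], [376, 316, 9, 17, 108])] [([326.3, 247.4], [325, 247, 4, 2, 7])] [([314.0, 220.2], [308, 216, 13, 10, 90])]
```

View pics/j.png

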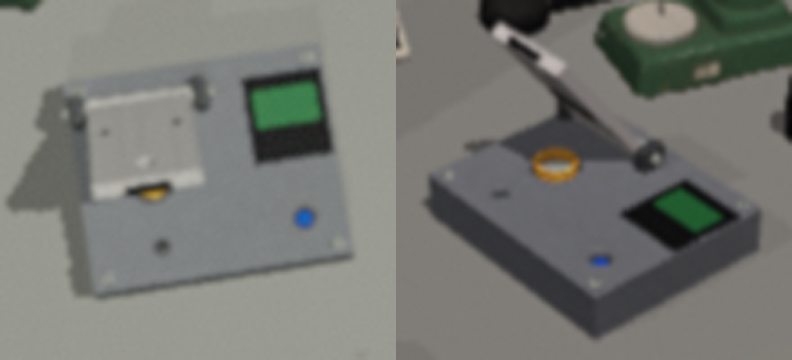

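The crops show the base hole at top px (285.0,223.3) and scene px (299.2,228.6), and the button clearly in both. The lid is open with the hinge at the back.

```bash
python3 - <<'E'
from h import *
ct,cs=manip.calibration("top"),manip.calibration("scene")
kn=tri([ray(ct,449.6,238.5),ray(cs,380.1,324.2)]);print("knob tri",kn.round(4), "top plane .08",plane(ct,449.6,238.5,.08).round(4),"scene .071",plane(cs,380.1,324.2,.071).round(4))
b=plane(ct,324.1,215.3,.031);h=plane(ct,285,223.3,.036)
print("button",b.round(4),plane(cs,326.3,247.4,.031).round(4),"hole",h.round(4),plane(cs,299.2,228.6,.036).round(4))
C=[plane(ct,u,v,.036) for u,v in((266.4,237.2),(338.1,226.4),(328.3,166.9))]
print("corners",np.round(C,4),np.linalg.norm(C[0]-C[1]),np.linalg.norm(C[1]-C[2]))
y=C[0]-C[1];print("yaw from front edge",np.degrees(np.arctan2(-y[0],y[1])))
d=h-b;print("dist hole-button",np.linalg.norm(d[:2]),"yaw",np.degrees(np.arctan2(d[1],d[0])-np.arctan2(100,-5)))
cw=manip.calibration("wrist");s,r=st();T=np.array(cw["cam_to_world"]);print("wristcam in tool",(r.T@(T[:3,3]-s["tcp_pos"])).round(4),(r.T@T[:3,:3]).round(2).tolist(),cw["fx"])
E
```

```text
knob tri [ 0.5092 -0.345   0.0726] top plane .08 [ 0.51   -0.3441  0.08  ] scene .071 [ 0.5084 -0.3432  0.071 ]
button [ 0.5673 -0.0427  0.031 ] [ 0.5663 -0.043   0.031 ] hole [0.5445 0.0538 0.036 ] [0.5431 0.0506 0.036 ]
corners [[ 0.5091  0.0986  0.036 ]
 [ 0.5395 -0.0777  0.036 ]
 [ 0.6893 -0.051   0.036 ]] 0.17892263851311663 0.15221612179958818
yaw from front edge 9.785863124434728
dist hole-button 0.09906799389071395 yaw 10.402832111212437
t 0.1 tcp [0.2463 0.5737 0.2304] tx [-0.919  0.395  0.   ] tz [-0.001 -0.002 -1.   ] F [-0.49  1.46  0.67] gap 85.2
wristcam in tool [ 0.0697 -0.0019 -0.143 ] [[-0.0, -0.96, -0.27], [1.0, -0.0, 0.0], [-0.0, -0.27, 0.96]] 334.8432954064587
```

Both views agree to about 3 mm, and the sizes match (179 mm against 180, 152 against 150, yaw about 10°). I'll turn the tool into line with the jig and travel to above the pin.

Emit:
{"op": "send_rows", "data": {
  "motion": [
    {"gripper": 85, "travel": [0, 0, 0], "rotation": [0, 0, -6.7]},
    {"gripper": 85, "travel": [0, 0, 0], "rotation": [0, 0, -6.7]},
    {"gripper": 85, "travel": [0, 0, 0], "rotation": [0, 0, -6.7]},
    {"gripper": 85, "travel": [0, 0, 0], "rotation": [0, 0, -6.7]},
    {"gripper": 85, "travel": [0, 0, 0], "rotation": [0, 0, -6.7]},
    {"gripper": 60, "travel": [-8, -38, 0], "rotation": [0, 0, 0]},
    {"gripper": 60, "travel": [-8, -38, 0], "rotation": [0, 0, 0]},
    {"gripper": 60, "travel": [-8, -38, 0], "rotation": [0, 0, 0]},
    {"gripper": 60, "travel": [-8, -38, 0], "rotation": [0, 0, 0]},
    {"gripper": 60, "travel": [-8, -38, 0], "rotation": [0, 0, 0]},
    {"gripper": 60, "travel": [-8, -38, 0], "rotation": [0, 0, 0]},
    {"gripper": 60, "travel": [-8, -38, 0], "rotation": [0, 0, 0]}
  ]
}}

```text
t: 1.1
tcp_pos: [0.3491, 0.3206, 0.2311]
tool_rot: [-0.09, 0.996, -0.0, -0.0]
force: [1.6, 0.3, -0.5]
finger_gap: 0.706
```

Emit:
{"op": "send_rows", "data": {
  "motion": [
    {"gripper": 60, "travel": [-8, -38, 0], "rotation": [0, 0, 0]},
    {"gripper": 60, "travel": [-8, -38, 0], "rotation": [0, 0, 0]},
    {"gripper": 60, "travel": [-8, -38, 0], "rotation": [0, 0, 0]},
    {"gripper": 60, "travel": [-8, -38, 0], "rotation": [0, 0, 0]},
    {"gripper": 60, "travel": [-3, -38, 0], "rotation": [0, 0, 0]},
    {"gripper": 60, "travel": [0, -38, 0], "rotation": [0, 0, 0]},
    {"gripper": 60, "travel": [0, -38, 0], "rotation": [0, 0, 0]},
    {"gripper": 60, "travel": [0, -38, 0], "rotation": [0, 0, 0]},
    {"gripper": 60, "travel": [0, -38, 0], "rotation": [0, 0, 0]},
    {"gripper": 60, "travel": [0, -38, 0], "rotation": [0, 0, 0]},
    {"gripper": 60, "travel": [0, -38, 0], "rotation": [0, 0, 0]},
    {"gripper": 60, "travel": [0, -38, 0], "rotation": [0, 0, 0]}
  ]
}}

```text
t: 2.1
tcp_pos: [0.4644, -0.1219, 0.2311]
tool_rot: [-0.089, 0.996, 0.0, -0.0]
force: [0.3, 0.6, 0.1]
finger_gap: 0.702
```

```bash
python3 - <<'E'
from h import *
s,r=st();print((r.T@(np.array([.509,-.345,.056])-s["tcp_pos"])*1000).round(1),s["q"])
E
```

```text
t 2.1 tcp [ 0.4644 -0.1219  0.2311] tx [-0.984 -0.177  0.   ] tz [-0.  0. -1.] F [0.32 0.63 0.12] gap 60.0
[  -4.4 -227.6  175. ] [-4.90052389e-01  3.34117005e-01  1.78616944e+00  1.81350068e-04
  1.02193563e+00 -2.23938306e+00]
```

Emit:
{"op": "send_rows", "data": {
  "motion": [
    {"gripper": 60, "travel": [-1, -38, 0], "rotation": [0, 0, 0]},
    {"gripper": 60, "travel": [-1, -38, 0], "rotation": [0, 0, 0]},
    {"gripper": 60, "travel": [-1, -38, 10], "rotation": [0, 0, 0]},
    {"gripper": 60, "travel": [-1, -38, 20], "rotation": [0, 0, 0]},
    {"gripper": 60, "travel": [0, -38, 20], "rotation": [0, 0, 0]},
    {"gripper": 60, "travel": [0, -37.5, 20], "rotation": [0, 0, 0]},
    {"gripper": 60, "travel": [0, 0, 0], "rotation": [0, 0, 0]},
    {"gripper": 60, "travel": [0, 0, 0], "rotation": [0, 0, 0]}
  ]
}}

```text
t: 2.77
tcp_pos: [0.5075, -0.3415, 0.1604]
tool_rot: [-0.088, 0.996, 0.002, -0.001]
force: [-0.0, 0.6, 0.8]
finger_gap: 0.701
```

```bash
python3 - <<'E'
from h import *
s,r=st();c=manip.calibration("wrist");im=manip.snapshot("wrist");cv2.imwrite("pics/w1.png",im[:,:,::-1])
bl=blobs(mask(im,"red"),amin=100);print(bl)
for (u,v),a in bl:
    p=plane(c,u,v,.080);print(p.round(4),"tool delta",(r.T@(p-s["tcp_pos"])*1000).round(1))
print("expected px",proj(c,np.array([.509,-.345,.08])))
E
```

```text
t 2.77 tcp [ 0.5075 -0.3415  0.1604] tx [-0.985 -0.175  0.002] tz [-0.003  0.003 -1.   ] F [-0.02  0.56  0.75] gap 59.9
[([311.7, 243.1], [300, 226, 24, 33, 571]), ([248.8, 381.8], [239, 371, 23, 22, 283])]
[ 0.506  -0.3458  0.08  ] tool delta [ 2.  -4.3 80.4]
[ 0.6274 -0.3751  0.08  ] tool delta [-112.4  -54.3   79.9]
expected px (np.float64(312.03999143460294), np.float64(247.2772663810353))
```

View pics/w1.png

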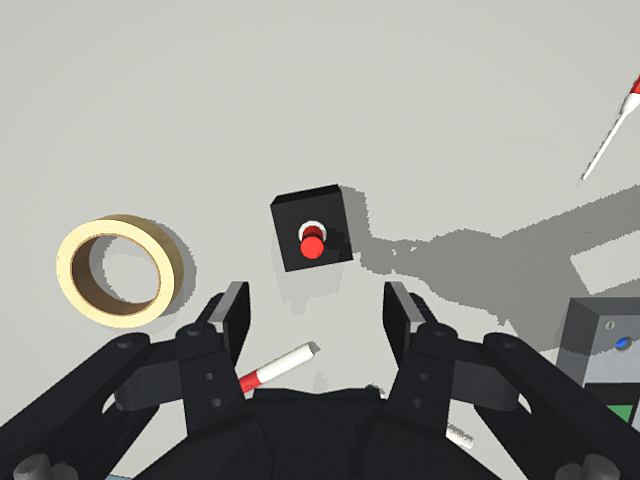

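The wrist view shows the knob's top disc at about (312,247), the stand under it, and the tape and marker clear of the descent.

```bash
python3 - <<'E'
from h import *
s,r=st();c=manip.calibration("wrist")
p=plane(c,312,247,.088);q=plane(c,312,231,.054)
print(p.round(4),q.round(4),(r.T@(p-s["tcp_pos"])*1000).round(1))
E
```

```text
t 2.82 tcp [ 0.5077 -0.3401  0.1616] tx [-0.984 -0.176  0.002] tz [-0.002  0.003 -1.   ] F [0.33 1.32 0.16] gap 59.7
[ 0.5069 -0.344   0.088 ] [ 0.5048 -0.3446  0.054 ] [ 1.4 -3.9 73.5]
```

Emit:
{"op": "send_rows", "data": {
  "motion": [
    {"gripper": 60, "travel": [1, -3, 20], "rotation": [0, 0, 0]},
    {"gripper": 60, "travel": [0, 0, 25], "rotation": [0, 0, 0]},
    {"gripper": 60, "travel": [0, 0, 25], "rotation": [0, 0, 0]},
    {"gripper": 60, "travel": [0, 0, 20], "rotation": [0, 0, 0]},
    {"gripper": 60, "travel": [0, 0, 12], "rotation": [0, 0, 0]},
    {"gripper": 60, "travel": [0, 0, 0], "rotation": [0, 0, 0]},
    {"gripper": 30, "travel": [0, 0, 0], "rotation": [0, 0, 0]},
    {"gripper": 30, "travel": [0, 0, 0], "rotation": [0, 0, 0]}
  ],
  "newtons": 60
}}

```text
t: 3.48
tcp_pos: [0.5091, -0.3436, 0.0626]
tool_rot: [-0.09, 0.996, -0.001, 0.001]
force: [-0.6, -1.2, -0.4]
finger_gap: 0.429
```

```bash
python3 - <<'E'
from h import *
s,r=st();c=manip.calibration("wrist");im=manip.snapshot("wrist");cv2.imwrite("pics/w2.png",im[:,:,::-1])
bl=blobs(mask(im,"red"),(200,100,440,440),amin=100);print(bl)
E
```

```text
t 3.48 tcp [ 0.5091 -0.3436  0.0626] tx [-0.984 -0.179 -0.002] tz [ 0.002 -0.002 -1.   ] F [-0.6  -1.2  -0.39] gap 36.6
[([315.0, 306.3], [296, 272, 39, 65, 1891])]
```

View pics/w2.png

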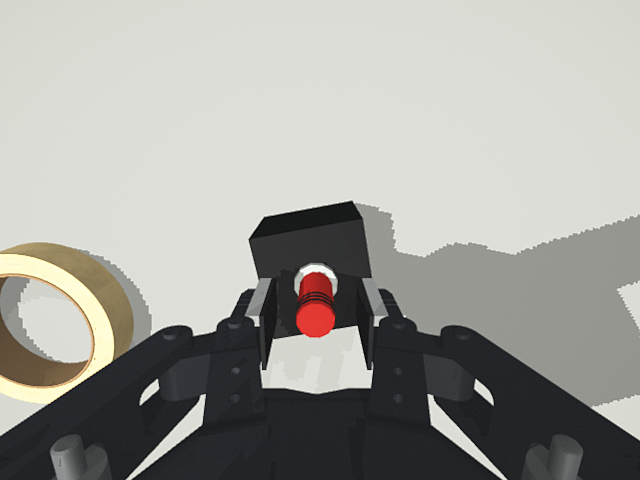

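The knob sits between the pads, with its top disc at (315,318) against a pad midline of about 316. I'll lower it a touch and grip.

Emit:
{"op": "send_rows", "data": {
  "motion": [
    {"gripper": 30, "travel": [0, 0, 2], "rotation": [0, 0, 0]},
    {"gripper": 10, "travel": [0, 0, 0], "rotation": [0, 0, 0]},
    {"gripper": 10, "travel": [0, 0, 0], "rotation": [0, 0, 0]},
    {"gripper": 10, "travel": [0, 0, 0], "rotation": [0, 0, 0]},
    {"gripper": 10, "travel": [0, 0, 0], "rotation": [0, 0, 0]},
    {"gripper": 10, "travel": [0, 0, 0], "rotation": [0, 0, 0]}
  ],
  "newtons": 80
}}

```text
t: 4.03
tcp_pos: [0.5085, -0.3438, 0.06]
tool_rot: [-0.089, 0.996, -0.001, 0.001]
force: [-0.4, 0.6, 6.3]
finger_gap: 0.156
```

```bash
python3 - <<'E'
from h import *
s,r=st()
for i in range(3):
    c=manip.calibration("wrist");im=manip.snapshot("wrist");s,r=st()
bl=blobs(mask(im,"red"),(200,100,440,440),amin=100);print(bl)
E
```

```text
t 4.03 tcp [ 0.5085 -0.3438  0.06  ] tx [-0.984 -0.178 -0.001] tz [ 0.001 -0.001 -1.   ] F [-0.4   0.57  6.29] gap 13.3
t 4.08 tcp [ 0.5085 -0.3438  0.06  ] tx [-0.984 -0.178 -0.001] tz [ 0.001 -0.001 -1.   ] F [-0.63  1.49  6.79] gap 13.7
t 4.13 tcp [ 0.5085 -0.3438  0.06  ] tx [-0.984 -0.178 -0.001] tz [ 0.001 -0.001 -1.   ] F [-0.75  0.07  5.94] gap 13.6
t 4.18 tcp [ 0.5085 -0.3438  0.06  ] tx [-0.984 -0.178 -0.001] tz [ 0.001 -0.001 -1.   ] F [-0.72  1.04  5.53] gap 13.7
[([316.2, 288.9], [300, 276, 33, 29, 664]), ([316.1, 323.0], [298, 305, 37, 37, 1162])]
```

Emit:
{"op": "send_rows", "data": {
  "motion": [
    {"gripper": 10, "travel": [0, 0, -10], "rotation": [0, 0, 0]},
    {"gripper": 10, "travel": [0, 0, -20], "rotation": [0, 0, 0]},
    {"gripper": 10, "travel": [0, 0, -25], "rotation": [0, 0, 0]},
    {"gripper": 10, "travel": [0, 0, -25], "rotation": [0, 0, 0]},
    {"gripper": 10, "travel": [0, 0, -20], "rotation": [0, 0, 0]},
    {"gripper": 10, "travel": [0, 0, 0], "rotation": [0, 0, 0]},
    {"gripper": 10, "travel": [0, 0, 0], "rotation": [0, 0, 0]}
  ]
}}

```text
t: 4.77
tcp_pos: [0.5085, -0.3438, 0.1602]
tool_rot: [-0.089, 0.996, -0.001, 0.001]
force: [-0.4, 0.1, -1.5]
finger_gap: 0.159
```

```bash
python3 - <<'E'
from h import *
s,r=st();c=manip.calibration("wrist");im=manip.snapshot("wrist");cv2.imwrite("pics/w3.png",im[100:460,140:500,::-1])
for d in (48,52):print(d,proj(c,s["tcp_pos"]+r[:,2]*d/1000))
b=np.array([.5668,-.0428,.031]);print("to button",(r.T@(b-s["tcp_pos"])*1000).round(1))
E
```

```text
t 4.77 tcp [ 0.5085 -0.3438  0.1602] tx [-0.984 -0.178 -0.002] tz [ 0.002 -0.002 -1.   ] F [-0.36  0.14 -1.49] gap 13.6
48 (np.float64(318.0436204929873), np.float64(261.946465804061))
52 (np.float64(318.003439854881), np.float64(259.6944690694367))
to button [-110.7  286.1  128.7]
```

View pics/w3.png

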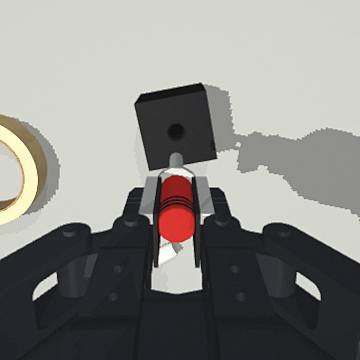

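The pin is out of the stand (its hole is at full px (316,230)), held straight, with the tip at about (316,255). Moving it over the button.

Emit:
{"op": "send_rows", "data": {
  "motion": [
    {"gripper": 10, "travel": [-14, 36, 0], "rotation": [0, 0, 0]},
    {"gripper": 10, "travel": [-14, 36, 0], "rotation": [0, 0, 0]},
    {"gripper": 10, "travel": [-14, 36, 0], "rotation": [0, 0, 0]},
    {"gripper": 10, "travel": [-14, 36, 0], "rotation": [0, 0, 0]},
    {"gripper": 10, "travel": [-14, 36, 0], "rotation": [0, 0, 0]},
    {"gripper": 10, "travel": [-14, 36, 0], "rotation": [0, 0, 0]},
    {"gripper": 10, "travel": [-14, 36, 15], "rotation": [0, 0, 0]},
    {"gripper": 10, "travel": [-12, 34, 20], "rotation": [0, 0, 0]},
    {"gripper": 10, "travel": [0, 0, 20], "rotation": [0, 0, 0]},
    {"gripper": 10, "travel": [0, 0, 0], "rotation": [0, 0, 0]},
    {"gripper": 10, "travel": [0, 0, 0], "rotation": [0, 0, 0]}
  ]
}}

```text
t: 5.73
tcp_pos: [0.5636, -0.0416, 0.1017]
tool_rot: [-0.09, 0.996, 0.001, -0.003]
force: [0.1, 0.2, -0.3]
finger_gap: 0.164
```

```bash
python3 - <<'E'
from h import *
s,r=st();c=manip.calibration("wrist");im=manip.snapshot("wrist");cv2.imwrite("pics/w4.png",cv2.resize(im[120:400,160:480,::-1],None,fx=2.4,fy=2.1))
bl=blobs(mask(im,"blue"),amin=20);print(bl)
for (u,v),a in bl: print(plane(c,u,v,.031).round(4))
for d in (48,52):print(d,proj(c,s["tcp_pos"]+r[:,2]*d/1000))
print("button exp",proj(c,np.array([.5668,-.0428,.031])))
E
```

```text
t 5.73 tcp [ 0.5636 -0.0416  0.1017] tx [-0.984 -0.179  0.005] tz [-0.006  0.001 -1.   ] F [ 0.1   0.18 -0.27] gap 14.0
[([311.4, 249.7], [303, 243, 19, 16, 181])]
[ 0.5637 -0.0459  0.031 ]
48 (np.float64(318.07178503247104), np.float64(261.9442358398852))
52 (np.float64(318.03091353319235), np.float64(259.69216031996376))
button exp (np.float64(315.09117110343294), np.float64(254.83890553380354))
```

View pics/w4.png

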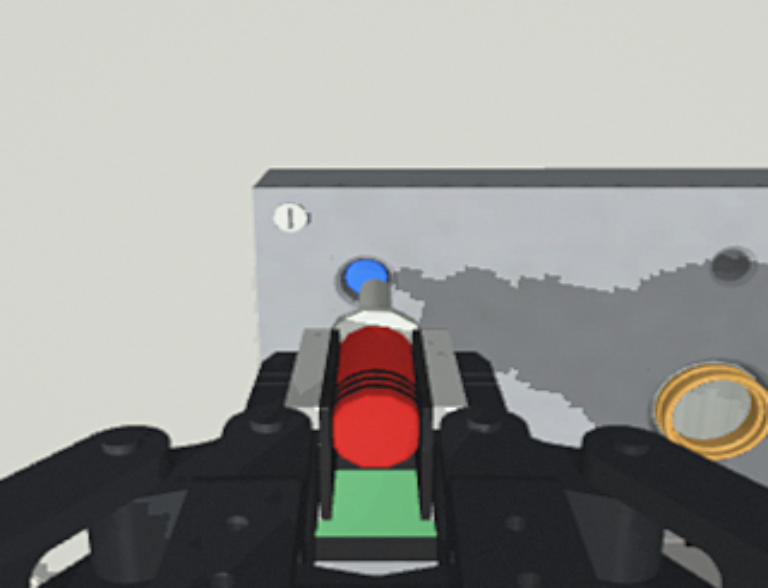

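The wrist view shows the button at about (312,252) and the pin tip at about (316,256), both in full px. The tip needs roughly −3 mm in tool x and −3 mm in tool y. I'll correct, lower and recheck numerically.

Emit:
{"op": "send_rows", "data": {
  "motion": [
    {"gripper": 10, "travel": [-3, -3, 0], "rotation": [0, 0, 0]},
    {"gripper": 10, "travel": [0, 0, 10], "rotation": [0, 0, 0]},
    {"gripper": 10, "travel": [0, 0, 0], "rotation": [0, 0, 0]},
    {"gripper": 10, "travel": [0, 0, 0], "rotation": [0, 0, 0]}
  ]
}}

```text
t: 6.12
tcp_pos: [0.5687, -0.0457, 0.0938]
tool_rot: [-0.089, 0.996, 0.0, -0.0]
force: [-0.5, -0.2, -0.3]
finger_gap: 0.155
```

```bash
python3 - <<'E'
from h import *
s,r=st();c=manip.calibration("wrist");im=manip.snapshot("wrist");cv2.imwrite("pics/w5.png",cv2.resize(im[200:320,250:400,::-1],None,fx=5,fy=5,interpolation=2))
bl=blobs(mask(im,"blue"),amin=10);print(bl)
for d in (48,52):print(d,proj(c,s["tcp_pos"]+r[:,2]*d/1000))
E
```

```text
t 6.12 tcp [ 0.5687 -0.0457  0.0938] tx [-0.984 -0.176  0.001] tz [-0.001  0.    -1.   ] F [-0.47 -0.19 -0.25] gap 13.3
[([320.0, 247.5], [311, 240, 19, 17, 226])]
48 (np.float64(318.03795655490154), np.float64(261.94492936172196))
52 (np.float64(317.9976904576244), np.float64(259.6930181167422))
```

View pics/w5.png

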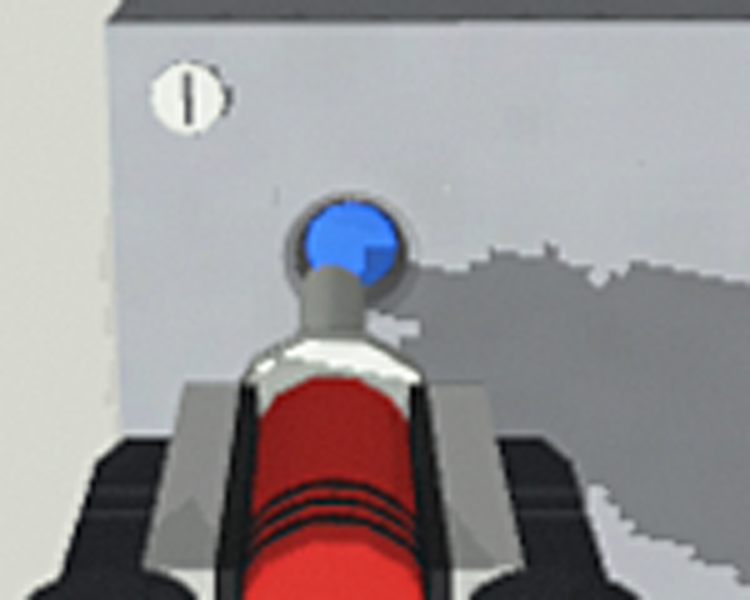

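```bash
python3 - <<'E'
from h import *
s,r=st();c=manip.calibration("wrist")
for zt in (.042,.045,.039):
    t=plane(c,316.4,255.5,zt);b=plane(c,320.3,249,.031)
    print(zt,t.round(4),b.round(4),"tool delta",(r.T@(b-t)*1000).round(1))
E
```

```text
t 6.17 tcp [ 0.5688 -0.0455  0.094 ] tx [-0.984 -0.177  0.   ] tz [-0.  0. -1.] F [ 0.55  0.72 -0.83] gap 13.8
0.042 [ 0.5662 -0.047   0.042 ] [ 0.5652 -0.0446  0.031 ] tool delta [ 0.6  2.5 11. ]
0.045 [ 0.5652 -0.0472  0.045 ] [ 0.5652 -0.0446  0.031 ] tool delta [-0.4  2.5 14. ]
0.039 [ 0.5673 -0.0468  0.039 ] [ 0.5652 -0.0446  0.031 ] tool delta [1.7 2.5 8. ]
```

The tip is 2.5 mm off in tool y and about 0.5 mm in tool x. I'll correct that and descend onto the button.

Emit:
{"op": "send_rows", "data": {
  "motion": [
    {"gripper": 10, "travel": [0.5, 2.5, 0], "rotation": [0, 0, 0]},
    {"gripper": 10, "travel": [0, 0, 0], "rotation": [0, 0, 0]},
    {"gripper": 10, "travel": [0, 0, 3], "rotation": [0, 0, 0]},
    {"gripper": 10, "travel": [0, 0, 3], "rotation": [0, 0, 0]},
    {"gripper": 10, "travel": [0, 0, 2], "rotation": [0, 0, 0]},
    {"gripper": 10, "travel": [0, 0, 2], "rotation": [0, 0, 0]},
    {"gripper": 10, "travel": [0, 0, 0], "rotation": [0, 0, 0]},
    {"gripper": 10, "travel": [0, 0, 0], "rotation": [0, 0, 0]}
  ]
}}

```text
t: 6.83
tcp_pos: [0.5679, -0.0424, 0.0836]
tool_rot: [-0.089, 0.996, 0.0, -0.0]
force: [0.3, -0.0, -0.9]
finger_gap: 0.162
```

Emit:
{"op": "send_rows", "data": {
  "motion": [
    {"gripper": 10, "travel": [0, 0, 2], "rotation": [0, 0, 0]},
    {"gripper": 10, "travel": [0, 0, 0], "rotation": [0, 0, 0]},
    {"gripper": 10, "travel": [0, 0, 0], "rotation": [0, 0, 0]}
  ]
}}

```text
t: 7.08
tcp_pos: [0.5683, -0.0425, 0.0821]
tool_rot: [-0.089, 0.996, -0.0, 0.0]
force: [0.1, 0.1, 1.4]
finger_gap: 0.158
```

Emit:
{"op": "send_rows", "data": {
  "motion": [
    {"gripper": 10, "travel": [0, 0, 2], "rotation": [0, 0, 0]},
    {"gripper": 10, "travel": [0, 0, 0], "rotation": [0, 0, 0]},
    {"gripper": 10, "travel": [0, 0, 0], "rotation": [0, 0, 0]}
  ]
}}

```text
t: 7.33
tcp_pos: [0.5683, -0.0425, 0.0802]
tool_rot: [-0.089, 0.996, -0.0, 0.0]
force: [0.6, -0.1, 2.8]
finger_gap: 0.162
```

Emit:
{"op": "send_rows", "data": {
  "motion": [
    {"gripper": 10, "travel": [0, 0, 2], "rotation": [0, 0, 0]},
    {"gripper": 10, "travel": [0, 0, 0], "rotation": [0, 0, 0]},
    {"gripper": 10, "travel": [0, 0, 0], "rotation": [0, 0, 0]}
  ]
}}

```text
t: 7.58
tcp_pos: [0.5686, -0.0425, 0.0794]
tool_rot: [-0.089, 0.996, -0.0, 0.001]
force: [-1.1, 0.7, 10.5]
finger_gap: 0.158
```

Emit:
{"op": "send_rows", "data": {
  "motion": [
    {"gripper": 10, "travel": [0, 0, 2], "rotation": [0, 0, 0]},
    {"gripper": 10, "travel": [0, 0, 0], "rotation": [0, 0, 0]},
    {"gripper": 10, "travel": [0, 0, 0], "rotation": [0, 0, 0]}
  ]
}}

```text
t: 7.83
tcp_pos: [0.5689, -0.0425, 0.0789]
tool_rot: [-0.089, 0.996, -0.0, 0.001]
force: [-3.0, 0.9, 19.4]
finger_gap: 0.157
```

Emit:
{"op": "send_rows", "data": {
  "motion": [
    {"gripper": 10, "travel": [0, 0, 2], "rotation": [0, 0, 0]},
    {"gripper": 10, "travel": [0, 0, 0], "rotation": [0, 0, 0]},
    {"gripper": 10, "travel": [0, 0, 0], "rotation": [0, 0, 0]}
  ]
}}

```text
t: 8.08
tcp_pos: [0.5693, -0.0425, 0.0784]
tool_rot: [-0.089, 0.996, -0.001, 0.002]
force: [-4.5, 2.0, 28.5]
finger_gap: 0.158
```

The button bottomed after about 3 mm of travel: contact at TCP z .0827, and the stiff stop from .0797 up to 28 N. I'll retract straight up, then go above the lid's outer face about 43 mm from the hinge.

Emit:
{"op": "send_rows", "data": {
  "motion": [
    {"gripper": 10, "travel": [0, 0, -10], "rotation": [0, 0, 0]},
    {"gripper": 10, "travel": [0, 0, -20], "rotation": [0, 0, 0]},
    {"gripper": 10, "travel": [0, 0, -30], "rotation": [0, 0, 0]},
    {"gripper": 10, "travel": [0, 0, -30], "rotation": [0, 0, 0]},
    {"gripper": 10, "travel": [0, 0, -30], "rotation": [0, 0, 0]},
    {"gripper": 10, "travel": [0, 0, -28], "rotation": [0, 0, 0]},
    {"gripper": 10, "travel": [-13, 25, 0], "rotation": [0, 0, 0]},
    {"gripper": 10, "travel": [-13, 25, 0], "rotation": [0, 0, 0]},
    {"gripper": 10, "travel": [-13, 25, 0], "rotation": [0, 0, 0]},
    {"gripper": 10, "travel": [-13, 25, 0], "rotation": [0, 0, 0]},
    {"gripper": 10, "travel": [0, 0, 0], "rotation": [0, 0, 0]},
    {"gripper": 10, "travel": [0, 0, 0], "rotation": [0, 0, 0]}
  ]
}}

```text
t: 9.08
tcp_pos: [0.601, 0.0666, 0.2212]
tool_rot: [-0.091, 0.996, -0.0, -0.001]
force: [0.8, -0.1, -1.4]
finger_gap: 0.161
```

```bash
python3 - <<'E'
from h import *
s,r=st();im=manip.snapshot("wrist");sc=manip.snapshot("scene")
cv2.imwrite("pics/w6.png",np.hstack([cv2.resize(im[120:420,140:500,::-1],(400,333)),cv2.resize(sc[140:270,260:390,::-1],(333,333),interpolation=2)]))
E
```

```text
t 9.08 tcp [0.601  0.0666 0.2212] tx [-0.984 -0.181  0.001] tz [-0.001 -0.    -1.   ] F [ 0.82 -0.13 -1.37] gap 13.7
```

View pics/w6.png

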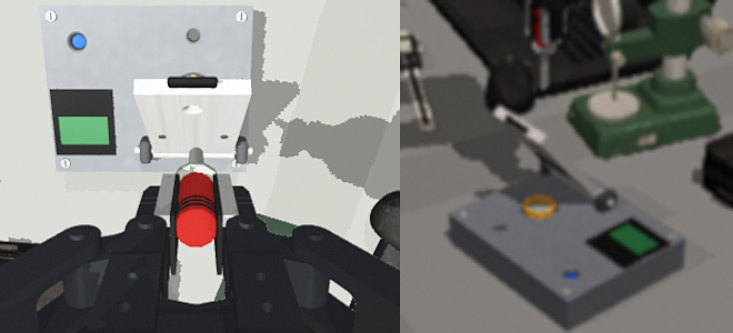

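Pin is above the lid's midline, the lid still open, button sprung back. Descending onto the outer face.

Emit:
{"op": "send_rows", "data": {
  "motion": [
    {"gripper": 10, "travel": [0, 0, 10], "rotation": [0, 0, 0]},
    {"gripper": 10, "travel": [0, 0, 10], "rotation": [0, 0, 0]},
    {"gripper": 10, "travel": [0, 0, 10], "rotation": [0, 0, 0]},
    {"gripper": 10, "travel": [0, 0, 8], "rotation": [0, 0, 0]},
    {"gripper": 10, "travel": [0, 0, 6], "rotation": [0, 0, 0]},
    {"gripper": 10, "travel": [0, 0, 6], "rotation": [0, 0, 0]}
  ]
}}

```text
t: 9.68
tcp_pos: [0.601, 0.0649, 0.1706]
tool_rot: [-0.089, 0.996, 0.0, -0.001]
force: [0.1, 0.3, 0.1]
finger_gap: 0.161
```

Emit:
{"op": "send_rows", "data": {
  "motion": [
    {"gripper": 10, "travel": [0, 0, 5], "rotation": [0, 0, 0]},
    {"gripper": 10, "travel": [0, 0, 5], "rotation": [0, 0, 0]},
    {"gripper": 10, "travel": [0, 0, 5], "rotation": [0, 0, 0]},
    {"gripper": 10, "travel": [0, 0, 5], "rotation": [0, 0, 0]}
  ]
}}

```text
t: 10.02
tcp_pos: [0.602, 0.0653, 0.1519]
tool_rot: [-0.089, 0.996, -0.0, 0.001]
force: [0.0, 0.1, 0.1]
finger_gap: 0.157
```

Emit:
{"op": "send_rows", "data": {
  "motion": [
    {"gripper": 10, "travel": [0, 0, 5], "rotation": [0, 0, 0]},
    {"gripper": 10, "travel": [0, 0, 5], "rotation": [0, 0, 0]},
    {"gripper": 10, "travel": [0, 0, 5], "rotation": [0, 0, 0]},
    {"gripper": 10, "travel": [0, 0, 5], "rotation": [0, 0, 0]}
  ]
}}

```text
t: 10.35
tcp_pos: [0.6014, 0.0653, 0.1315]
tool_rot: [-0.089, 0.996, -0.0, 0.0]
force: [-0.2, -0.1, 0.5]
finger_gap: 0.158
```

Emit:
{"op": "send_rows", "data": {
  "motion": [
    {"gripper": 10, "travel": [0, 0, 5], "rotation": [0, 0, 0]},
    {"gripper": 10, "travel": [0, 0, 5], "rotation": [0, 0, 0]},
    {"gripper": 10, "travel": [0, 0, 4], "rotation": [0, 0, 0]},
    {"gripper": 10, "travel": [0, 0, 0], "rotation": [0, 0, 0]}
  ]
}}

```text
t: 10.68
tcp_pos: [0.6006, 0.0653, 0.1167]
tool_rot: [-0.089, 0.996, 0.0, -0.001]
force: [-0.4, 0.1, -1.0]
finger_gap: 0.159
```

Emit:
{"op": "send_rows", "data": {
  "motion": [
    {"gripper": 10, "travel": [0, 0, 4], "rotation": [0, 0, 0]},
    {"gripper": 10, "travel": [0, 0, 4], "rotation": [0, 0, 0]},
    {"gripper": 10, "travel": [0, 0, 3], "rotation": [0, 0, 0]},
    {"gripper": 10, "travel": [0, 0, 0], "rotation": [0, 0, 0]},
    {"gripper": 10, "travel": [0, 0, 0], "rotation": [0, 0, 0]}
  ]
}}

```text
t: 11.1
tcp_pos: [0.6013, 0.0653, 0.1065]
tool_rot: [-0.089, 0.996, 0.0, -0.0]
force: [0.5, -0.7, -1.2]
finger_gap: 0.161
```

Emit:
{"op": "send_rows", "data": {
  "motion": [
    {"gripper": 10, "travel": [0, 0, 1.5], "rotation": [0, 0, 0]},
    {"gripper": 10, "travel": [0, 0, 0], "rotation": [0, 0, 0]},
    {"gripper": 10, "travel": [0, 0, 0], "rotation": [0, 0, 0]}
  ]
}}

```text
t: 11.35
tcp_pos: [0.6015, 0.0652, 0.1054]
tool_rot: [-0.089, 0.996, -0.0, 0.0]
force: [0.2, 0.6, -1.7]
finger_gap: 0.161
```

Emit:
{"op": "send_rows", "data": {
  "motion": [
    {"gripper": 10, "travel": [0, 0, 1.5], "rotation": [0, 0, 0]},
    {"gripper": 10, "travel": [0, 0, 0], "rotation": [0, 0, 0]},
    {"gripper": 10, "travel": [0, 0, 0], "rotation": [0, 0, 0]}
  ]
}}

```text
t: 11.6
tcp_pos: [0.6015, 0.0652, 0.1041]
tool_rot: [-0.089, 0.996, -0.0, 0.0]
force: [-0.8, -0.8, 0.2]
finger_gap: 0.165
```

Emit:
{"op": "send_rows", "data": {
  "motion": [
    {"gripper": 10, "travel": [0, 0, 1.5], "rotation": [0, 0, 0]},
    {"gripper": 10, "travel": [0, 0, 0], "rotation": [0, 0, 0]},
    {"gripper": 10, "travel": [0, 0, 0], "rotation": [0, 0, 0]}
  ]
}}

```text
t: 11.85
tcp_pos: [0.6017, 0.0652, 0.1034]
tool_rot: [-0.089, 0.996, -0.0, 0.0]
force: [-1.2, -0.2, 5.1]
finger_gap: 0.159
```

The lid met the ring right at the predicted height, and the force rose to 5 N. I'll raise, move 57 mm towards the hole and look.

Emit:
{"op": "send_rows", "data": {
  "motion": [
    {"gripper": 10, "travel": [0, 0, -12], "rotation": [0, 0, 0]},
    {"gripper": 10, "travel": [0, 0, -14], "rotation": [0, 0, 0]},
    {"gripper": 10, "travel": [15, 0, 0], "rotation": [0, 0, 0]},
    {"gripper": 10, "travel": [20, 0, 0], "rotation": [0, 0, 0]},
    {"gripper": 10, "travel": [15, 0, 0], "rotation": [0, 0, 0]},
    {"gripper": 10, "travel": [7, 0, 0], "rotation": [0, 0, 0]},
    {"gripper": 10, "travel": [0, 0, 0], "rotation": [0, 0, 0]},
    {"gripper": 10, "travel": [0, 0, 0], "rotation": [0, 0, 0]},
    {"gripper": 10, "travel": [0, 0, 0], "rotation": [0, 0, 0]}
  ]
}}

```text
t: 12.6
tcp_pos: [0.5469, 0.055, 0.1288]
tool_rot: [-0.089, 0.996, -0.0, 0.001]
force: [0.8, -0.6, -1.2]
finger_gap: 0.16
```

```bash
python3 - <<'E'
from h import *
s,r=st();im=manip.snapshot("wrist");c=manip.calibration("wrist")
cv2.imwrite("pics/w7.png",cv2.resize(im[180:330,220:420,::-1],None,fx=4,fy=4,interpolation=2))
print("exp hole",proj(c,np.array([.5455,.0551,.056])),"tip52",proj(c,s["tcp_pos"]+r[:,2]*.052))
E
```

```text
t 12.6 tcp [0.5469 0.055  0.1288] tx [-0.984 -0.178 -0.002] tz [ 0.002 -0.    -1.   ] F [ 0.8  -0.57 -1.18] gap 13.7
exp hole (np.float64(318.3351895778502), np.float64(247.20326313073176)) tip52 (np.float64(317.9405216956355), np.float64(259.87755238868755))
```

View pics/w7.png

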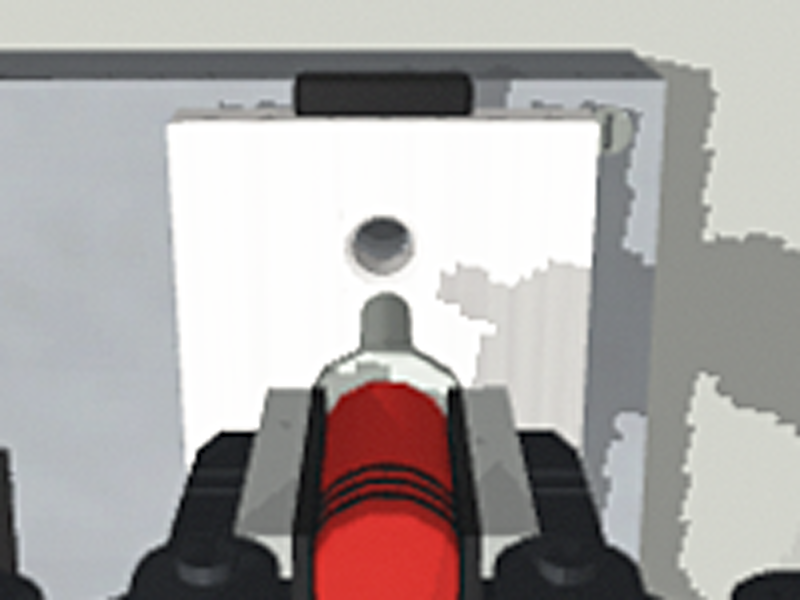

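The lid is down. The hole mouth is at (315.5,241.5) and the tip at about (316.5,255.5), in full px.

```bash
python3 - <<'E'
from h import *
s,r=st();c=manip.calibration("wrist")
for v in (254.5,255.5):
    t=plane(c,316.5,v,.0768);b=plane(c,315.5,241.5,.056)
    print(t.round(4),b.round(4),"tool delta",(r.T@(b-t)*1000).round(1))
E
```

```text
t 12.65 tcp [0.5469 0.055  0.1287] tx [-0.984 -0.178 -0.002] tz [ 0.002 -0.    -1.   ] F [ 0.17 -0.15 -0.41] gap 13.8
[0.5438 0.0535 0.0768] [0.5419 0.0525 0.056 ] tool delta [ 2.1 -0.6 20.8]
[0.5444 0.0536 0.0768] [0.5419 0.0525 0.056 ] tool delta [ 2.7 -0.6 20.8]
```

Emit:
{"op": "send_rows", "data": {
  "motion": [
    {"gripper": 10, "travel": [2, -0.4, 0], "rotation": [0, 0, 0]},
    {"gripper": 10, "travel": [0, 0, 0], "rotation": [0, 0, 0]},
    {"gripper": 10, "travel": [0, 0, 6], "rotation": [0, 0, 0]},
    {"gripper": 10, "travel": [0, 0, 6], "rotation": [0, 0, 0]},
    {"gripper": 10, "travel": [0, 0, 5], "rotation": [0, 0, 0]},
    {"gripper": 10, "travel": [0, 0, 4], "rotation": [0, 0, 0]},
    {"gripper": 10, "travel": [0, 0, 4], "rotation": [0, 0, 0]},
    {"gripper": 10, "travel": [0, 0, 0], "rotation": [0, 0, 0]},
    {"gripper": 10, "travel": [0, 0, 0], "rotation": [0, 0, 0]}
  ]
}}

```text
t: 13.4
tcp_pos: [0.5433, 0.0543, 0.103]
tool_rot: [-0.089, 0.996, 0.0, -0.0]
force: [-0.0, -0.8, 0.1]
finger_gap: 0.162
```

Emit:
{"op": "send_rows", "data": {
  "motion": [
    {"gripper": 10, "travel": [0, 0, 4], "rotation": [0, 0, 0]},
    {"gripper": 10, "travel": [0, 0, 4], "rotation": [0, 0, 0]},
    {"gripper": 10, "travel": [0, 0, 4], "rotation": [0, 0, 0]},
    {"gripper": 10, "travel": [0, 0, 0], "rotation": [0, 0, 0]},
    {"gripper": 10, "travel": [0, 0, 0], "rotation": [0, 0, 0]}
  ]
}}

```text
t: 13.82
tcp_pos: [0.5432, 0.0543, 0.0911]
tool_rot: [-0.089, 0.996, 0.0, -0.0]
force: [0.0, 0.5, -0.9]
finger_gap: 0.167
```

The tip is through the lid hole with no contact force. Continuing into the base hole.

Emit:
{"op": "send_rows", "data": {
  "motion": [
    {"gripper": 10, "travel": [0, 0, 3], "rotation": [0, 0, 0]},
    {"gripper": 10, "travel": [0, 0, 3], "rotation": [0, 0, 0]},
    {"gripper": 10, "travel": [0, 0, 3], "rotation": [0, 0, 0]},
    {"gripper": 10, "travel": [0, 0, 0], "rotation": [0, 0, 0]},
    {"gripper": 10, "travel": [0, 0, 0], "rotation": [0, 0, 0]}
  ]
}}

```text
t: 14.23
tcp_pos: [0.5432, 0.0544, 0.0821]
tool_rot: [-0.089, 0.996, 0.0, -0.0]
force: [-0.7, 0.2, -1.6]
finger_gap: 0.163
```

Emit:
{"op": "send_rows", "data": {
  "motion": [
    {"gripper": 10, "travel": [0, 0, 3], "rotation": [0, 0, 0]},
    {"gripper": 10, "travel": [0, 0, 3], "rotation": [0, 0, 0]},
    {"gripper": 10, "travel": [0, 0, 2], "rotation": [0, 0, 0]},
    {"gripper": 10, "travel": [0, 0, 0], "rotation": [0, 0, 0]},
    {"gripper": 10, "travel": [0, 0, 0], "rotation": [0, 0, 0]}
  ]
}}

```text
t: 14.65
tcp_pos: [0.5432, 0.0543, 0.0742]
tool_rot: [-0.089, 0.996, 0.0, -0.0]
force: [-0.2, 0.1, -0.8]
finger_gap: 0.16
```

Emit:
{"op": "send_rows", "data": {
  "motion": [
    {"gripper": 10, "travel": [0, 0, 3], "rotation": [0, 0, 0]},
    {"gripper": 10, "travel": [0, 0, 3], "rotation": [0, 0, 0]},
    {"gripper": 10, "travel": [0, 0, 2], "rotation": [0, 0, 0]},
    {"gripper": 10, "travel": [0, 0, 2], "rotation": [0, 0, 0]},
    {"gripper": 10, "travel": [0, 0, 0], "rotation": [0, 0, 0]},
    {"gripper": 10, "travel": [0, 0, 0], "rotation": [0, 0, 0]}
  ]
}}

```text
t: 15.15
tcp_pos: [0.5432, 0.0543, 0.0644]
tool_rot: [-0.089, 0.996, 0.0, -0.0]
force: [-1.1, 0.2, 0.9]
finger_gap: 0.161
```

Emit:
{"op": "send_rows", "data": {
  "motion": [
    {"gripper": 10, "travel": [0, 0, 2], "rotation": [0, 0, 0]},
    {"gripper": 10, "travel": [0, 0, 2], "rotation": [0, 0, 0]},
    {"gripper": 10, "travel": [0, 0, 0], "rotation": [0, 0, 0]},
    {"gripper": 10, "travel": [0, 0, 0], "rotation": [0, 0, 0]}
  ]
}}

```text
t: 15.48
tcp_pos: [0.5429, 0.0543, 0.0603]
tool_rot: [-0.089, 0.996, 0.0, -0.0]
force: [-1.0, -0.2, 2.3]
finger_gap: 0.159
```

Emit:
{"op": "send_rows", "data": {
  "motion": [
    {"gripper": 10, "travel": [0, 0, 2], "rotation": [0, 0, 0]},
    {"gripper": 10, "travel": [0, 0, 0], "rotation": [0, 0, 0]},
    {"gripper": 10, "travel": [0, 0, 0], "rotation": [0, 0, 0]}
  ]
}}

```text
t: 15.73
tcp_pos: [0.543, 0.0543, 0.0598]
tool_rot: [-0.089, 0.996, -0.0, -0.0]
force: [-4.6, -0.6, 13.1]
finger_gap: 0.161
```

Emit:
{"op": "send_rows", "data": {
  "motion": [
    {"gripper": 10, "travel": [0, 0, 2], "rotation": [0, 0, 0]},
    {"gripper": 10, "travel": [0, 0, 0], "rotation": [0, 0, 0]},
    {"gripper": 10, "travel": [0, 0, 0], "rotation": [0, 0, 0]}
  ]
}}

```text
t: 15.98
tcp_pos: [0.5431, 0.0543, 0.0595]
tool_rot: [-0.09, 0.996, -0.0, 0.0]
force: [-7.6, -0.6, 25.9]
finger_gap: 0.162
```

Emit:
{"op": "send_rows", "data": {
  "motion": [
    {"gripper": 10, "travel": [0, 0, 1.5], "rotation": [0, 0, 0]},
    {"gripper": 10, "travel": [0, 0, 0], "rotation": [0, 0, 0]},
    {"gripper": 10, "travel": [0, 0, 0], "rotation": [0, 0, 0]}
  ]
}}

```text
t: 16.23
tcp_pos: [0.5431, 0.0543, 0.0594]
tool_rot: [-0.09, 0.996, -0.0, 0.0]
force: [-9.8, -1.1, 35.3]
finger_gap: 0.156
```

The stiff stop is at TCP z .060, exactly the shut height. I'll ease the press to about 20 N and check by picture.

Emit:
{"op": "send_rows", "data": {
  "motion": [
    {"gripper": 10, "travel": [0, 0, -2.5], "rotation": [0, 0, 0]},
    {"gripper": 10, "travel": [0, 0, 0], "rotation": [0, 0, 0]},
    {"gripper": 10, "travel": [0, 0, 0], "rotation": [0, 0, 0]},
    {"gripper": 10, "travel": [0, 0, 0], "rotation": [0, 0, 0]}
  ]
}}

```text
t: 16.57
tcp_pos: [0.5435, 0.0544, 0.0597]
tool_rot: [-0.089, 0.996, -0.0, 0.001]
force: [-4.7, -0.9, 19.4]
finger_gap: 0.159
```

```bash
python3 - <<'E'
from h import *
im=manip.snapshot("wrist");sc=manip.snapshot("scene");st()
cv2.imwrite("pics/w8.png",np.hstack([cv2.resize(im[150:390,160:480,::-1],(440,330)),cv2.resize(sc[160:280,260:390,::-1],(357,330),interpolation=2)]))
E
```

```text
t 16.67 tcp [0.5436 0.0544 0.0597] tx [-0.984 -0.178 -0.001] tz [ 0.001 -0.    -1.   ] F [-4.62 -0.38 18.45] gap 13.7
```

View pics/w8.png

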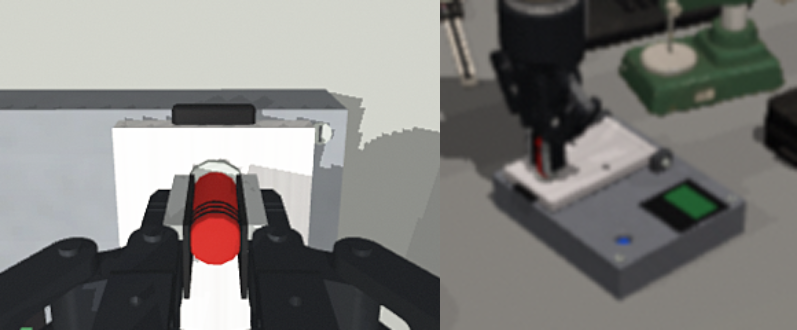

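The lid lies flat with the collar seated on it, the pin is held, and the press is steady at about 19 N. Handing in.

```bash
python3 -c "
from station import manip
print(manip.sign_off())"
```

```text
the job is handed in; nothing more can be done
None
```

I did the job in the order asked and handed it in at about 16.7 s, with the arm still holding the pin and pressing the lid shut.

- **Button:** With the lid open, I pushed the zero button with the pin's tip. It moved about 3 mm from first contact, then met a stiff stop, which I pressed to 28 N.
- **Lid:** I pushed it down with the pin's tip until it met the ring. That happened at the height I had predicted, with about 5 N of force.
- **Pin:** It went through the lid's hole and into the base with almost no contact force. The collar then met a stiff stop at tool height 0.060 m, the shut height I expected. I briefly pressed to 35 N and eased off to about 19 N.

The last picture shows the lid flat, the collar on it and the pin still held. At the end there was a small sideways force of about 5 N. I did not check the bystanders in a separate final picture, but none were touched in the views I had.

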